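# Prise a jammed blank insert out of a microscope stage

## Robot

A 6-joint arm with a two-finger parallel gripper is mounted at the origin on the work surface. World frame = base frame: x ahead of the robot, y to its left, z up, the work surface at z = 0. Lengths are in mm, angles in rad, forces in N, time in s.
With the tool pointing down it reaches from about 275 to 1000 mm from the base axis. Payload 8.4 kg.
Tool frame: the origin (TCP) lies midway between the tips of the shut fingers; the grasp point (between the pads) lies 19 mm behind it; z points along the fingers, y is the line along which they close (so a half turn about z gives the same grasp; the last joint's range is limited). The gripper opens to 85 mm and grips with 20 to 120 N. Pads are 22 mm wide; open, the fingers measure 114 mm over their backs; the gripper's body (76 mm by 85 mm) begins 54 mm behind the grasp point. The pads swing forward as they close: fully open they stand 13 mm farther back than shut.
Start: joints at [1.117, 0.353, 1.633, -0, 1.155, -0.002], TCP at [272.865, 562.292, 231.281] pointing down, gripper open.
Joint ranges: [-2.63, 2.63], [-0.92, 2.1], [0.06, 2.66], [-1.3, 4.44], [0, 2.69], [-3.02, 3.02]. Speed limits (rad/s): [2.22, 2.22, 2.79, 3.14, 3.14, 3.14].

## Interface

Orientations are given as [roll, pitch, yaw] about the fixed x, y, z axes, in that order (R = Rz(yaw) Ry(pitch) Rx(roll)).
In Python, from rig import monitor, imaging, r gives the robot as it stands.
- The arm moves only by the tool drive_tool, never from a script. Its argument "plan" is a list of rows, each an object of numbers: "x", "y", "z": the shift along the tool's x, y, z in units of 50 mm (1.0 is 50 mm); "ax", "ay", "az": the turn, a rotation vector about the tool's x, y, z in units of 6 degrees (1.0 is 6 degrees); "hand": the finger opening in mm, from 0 to 85.4. In form: [{"x": .., "y": .., "z": .., "ax": .., "ay": .., "az": .., "hand": ..}, ...]. A call has 1 to 8 rows; each row is the pose to reach, as a shift and turn from the pose commanded when the call began, along the tool's axes at that moment; what a row does not reach only later rows make up. A row lasts 1/10 s, in which the tool goes at most 50 mm and 8.59 degrees, less where a joint would pass 70% of its speed; a pose out of reach is approached as far as the arm can. A call with a gripper value outside its range is refused whole. The fingers move at their own pace and stop on an object; "grip_force" is the grip in N (left out, the last holds). Time passes only in rows, so rows that repeat a pose let the fingers close. It gives the time, the measured TCP pose, the force, the opening and the grip force at its end, in the units of the state.
- monitor.sense(): the state, without advancing time (a new reading comes with each control period).
- imaging.grab_frame(name): name is "scene" or "top" or "wrist"; returns the picture (480x640x3 uint8, red, green, blue); there is no depth.
- imaging.camera_info(name): a dict with "mtx" (3x3 intrinsics, pixels), "dist" ([k1, k2, p1, p2, k3] as OpenCV has them; the pictures are not rectified), "R" (3x3) and "t" (3): a world point X has camera coordinates R X + t. Camera axes: x right, y down, z forward; pixel columns grow to the right and rows downward; lengths in mm; the calibration is good to about 2 mm. A picture is of the moment at which its call begins: read the wrist's pose just before it. camera_info takes no time and is no camera call; for the wrist camera it gives the pose at the moment of the call.
- r.sign_off(): hands the job in; it is judged then, once.
The state is a dict: "clock": time; "qpos": joint angles; "qvel": joint speeds; "joint_efforts": joint torques, N m; "eef_pos": TCP position; "tcp_rot": TCP orientation; "contact_force": force on the tool from outside, world axes, zero at the start; "wrist_torque": the same for the moment, N m; "opening": opening from 0.0 (shut) to 1.0 (fully open); "grasp_force": force on a finger pad.
Only numpy, scipy, OpenCV 4.12 (cv2) and the standard library are available. Lean on these libraries where they do the work, as an engineer would, in place of code of your own. Each camera call takes 0.05 s, during which the arm holds its last target. There are 200 camera calls.

## Task

The aluminium blank insert is jammed flush in the black microscope stage. Push the flat blade of the pry bar over the roller in the stage's notch and under the edge of the insert, lever the edge up with the bar, then take the loosened insert out and lay it flat in the empty tray. Leave the joystick, the jar and the two black caps where they are; the bar may stay anywhere on the bench.

Things in the scene. Friction and masses are not known exactly. Their poses are not given: they have to be found in the camera images.
- stage: Black stage block fixed to the bench, 167 x 130 x 56 mm high. Origin on its underside; it spans x -82 to +85, y -65 to +65 mm; z up. A rectangular pocket (x -41.5 to +61.5, y +-31.5 mm) holds the insert flush with the block's top. Under the insert the pocket is hollow down to z = 20 mm, except narrow ledges at z = 48 mm at its ends that carry the insert.
- notch (a point): Notch in the stage's -x side: this point is the middle of its floor at the outer face (stage x = -82, y = 0, z = 20 mm); axes as the stage's. The notch is 28 mm wide (y +-14 mm), open at the top, runs from x -82 to -41.5 mm and opens into the hollow under the insert. The roller lies across it.
- roller (a point): Centre of the steel roller (fixed round rod of 10 mm diameter along the stage's y axis) that crosses the notch: the fulcrum, at stage x = -70, y = 0, z = 47 mm, so its top is at z = 52 mm and it lies 30 mm before the insert's edge. Axes as the stage's.
- clips (a point): Midway between two brass spring clips (stage x = +5, y = 0, z = 49 mm) that press hard on the insert's two long sides. They touch only the lower 4 mm of its sides and snap in up to 2 mm underneath when it has risen more than 4 mm there, and then hold it up. Raising the insert's edge over the notch takes about 25 to 50 N at first; it gives way with a jump of a few mm, and is loose once its edge has risen about 8 mm.
- insert: Loose flat aluminium plate 100 (x) x 60 (y) x 8 mm, 0.13 kg, jammed in the stage's pocket. Origin at the centre of its underside; z up through its top. At the start its axes are parallel to the stage's and its origin is at stage x = +10, y = 0, z = 48 mm. Mass varies by 30 percent.
- insert_edge (a point): Middle of the lower edge of the insert's -x end, over the notch (insert x = -50 mm, on its underside). At the start at stage x = -40, z = 48 mm. Once the insert is loose, the weight of the bar's handle sinks it to the bench by itself and the blade holds this edge up, about 25 mm above its start.
- bar: Loose steel pry bar, 190 mm, 0.16 kg, lying flat. x axis points to the blade's tip; origin under the handle, at half the bar's length. Black handle: x -95 to +15, 20 mm wide, z 0 to 14 mm. Blade: x +13 to +95, 18 mm wide, z 4.5 to 9.5 mm. Over the roller with its tip under the insert it leans handle-up by about 17 degrees and stays by itself, the handle being heavier.
- tray: Empty open white tray fixed to the bench, 170 (x) x 220 (y) x 24 mm outside, walls 4 mm, floor 4 mm thick. Origin at the centre of its underside, z up.
- joystick: Bystander: joystick on a round blue base of 110 mm diameter, 80 mm high; origin under its centre.
- jar: Bystander: jar of 60 mm diameter, 75 mm high; origin under its centre.
- cap: Bystander: black lens cap of 52 mm diameter, 22 mm high; origin under its centre.
- cap_2: Bystander: black cap of 40 mm diameter, 30 mm high; origin under its centre.
Mind the look-alikes: they are no part of the job. Of the things shaped like the insert, the aluminium one is meant.

How it is judged:
By the outcome, as a careful person would: the job done as asked, in the order asked, and still so for the second after the job is handed in, with the robot touching nothing.
It also fails if it takes over 58 s, if anything falls off the work surface, if the arm or the gripper's body presses on something with over 40 N, if the wrist force passes 120 N, or if a joint passes its speed limit or range.

## Working session

There is one attempt and no reset: what is moved stays moved. The work goes in short steps, Python scripts to look and compute and a tool call to move; the robot and the scene stay as the last step left them, time stands still between calls to the robot, and variables do not carry over. Pictures are saved under pics/ and viewed, at most 10 in all, crops included, and the job is handed in when it is done.

Besides the shell and the picture viewer there is one more tool, called after "Call:" as name([rows], argument=value, ...), one row to a line, values as JSON. drive_tool: Moves the arm, as the interface text tells. Its arguments: {"type":"object","properties":{"plan":{"type":"array","items":{"type":"object","properties":{"x":{"type":"number"},"y":{"type":"number"},"z":{"type":"number"},"ax":{"type":"number"},"ay":{"type":"number"},"az":{"type":"number"},"hand":{"type":"number"}}}},"grip_force":{"type":"number"}},"required":["plan"]}

```bash
ls; mkdir -p pics; cat > h.py <<'E'
import numpy as np, cv2
from rig import monitor, imaging, r
def save(cam,name):
    im=imaging.grab_frame(cam); cv2.imwrite(f'pics/{name}.png',im[:,:,::-1]); return im
def ray(cam,uv,z,info=None):
    c=info or imaging.camera_info(cam); K=np.array(c['mtx'],float);R=np.array(c['R']);t=np.array(c['t']).ravel()
    p=cv2.undistortPoints(np.array(uv,float).reshape(-1,1,2),K,np.array(c['dist'],float)).reshape(-1,2)
    d=np.c_[p,np.ones(len(p))]@R; o=-R.T@t
    return o+d*((z-o[2])/d[:,2])[:,None]
def proj(cam,X,info=None):
    c=info or imaging.camera_info(cam)
    return cv2.projectPoints(np.array(X,float).reshape(-1,3),cv2.Rodrigues(np.array(c['R'],float))[0],np.array(c['t'],float),np.array(c['mtx'],float),np.array(c['dist'],float))[0].reshape(-1,2)
E
python3 - <<'E'
from h import *
save('top','top0'); save('scene','scene0')
print(monitor.sense())
for c in('top','scene','wrist'): print(c,imaging.camera_info(c))
E
```

```text
pics
{'clock': 0.1, 'qpos': array([ 1.11663685e+00,  3.53605739e-01,  1.63407101e+00,  5.18576633e-06,
        1.15524315e+00, -2.38132834e-03]), 'qvel': array([ 0.00152115, -0.00233593, -0.00087417,  0.00182768,  0.00189487,
        0.00025417]), 'joint_efforts': array([-6.65475363e-04, -6.06366706e+01, -3.42814600e+01, -3.37054416e-05,
        4.24388636e-03,  1.08982954e-05]), 'eef_pos': array([272.64407508, 561.8960016 , 230.61519403]), 'tcp_rot': array([-3.14026543e+00, -7.90221872e-06,  2.68981240e+00]), 'contact_force': array([ 0.14052346, -0.31809147,  0.34717194]), 'wrist_torque': array([-0.0055849 , -0.02537924,  0.04264289]), 'grasp_force': 0.0, 'opening': 0.9970386956905588}
top {'mtx': array([[477.12518257,   0.        , 315.03653104],
       [  0.        , 477.12518257, 237.18719508],
       [  0.        ,   0.        ,   1.        ]]), 'dist': array([0.00532631, 0.        , 0.        , 0.        , 0.        ]), 'R': array([[ 0.01150497, -0.99983378, -0.01414416],
       [-0.98871449, -0.00926176, -0.14952553],
       [ 0.14936968,  0.01570482, -0.98865669]]), 't': arra
[... 307 characters left out ...]
rray([[ 0.65246473,  0.75778735,  0.00693607],
       [ 0.58278853, -0.49589599, -0.64377379],
       [-0.48440407,  0.42408195, -0.76518442]]), 't': array([-358.54267559, -276.07984292, 1275.26234211])}
wrist {'mtx': array([[365.12682935,   0.        , 316.02062629],
       [  0.        , 365.12682935, 240.72496321],
       [  0.        ,   0.        ,   1.        ]]), 'dist': array([-0.06466044,  0.        ,  0.        ,  0.        ,  0.        ]), 'R': array([[ 4.35964539e-01,  8.99963652e-01, -5.87738587e-04],
       [ 8.59850758e-01, -4.16339886e-01,  2.95495808e-01],
       [ 2.65690788e-01, -1.29331061e-01, -9.55343855e-01]]), 't': array([-624.80420982,  -37.67188667,  379.24679647])}
```

View pics/top0.png

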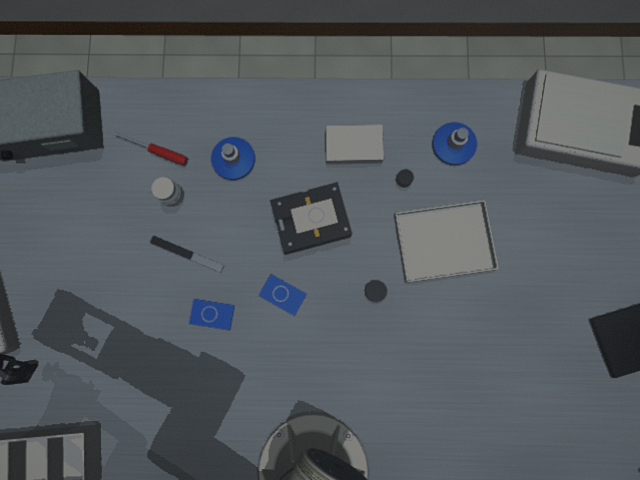

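View pics/scene0.png

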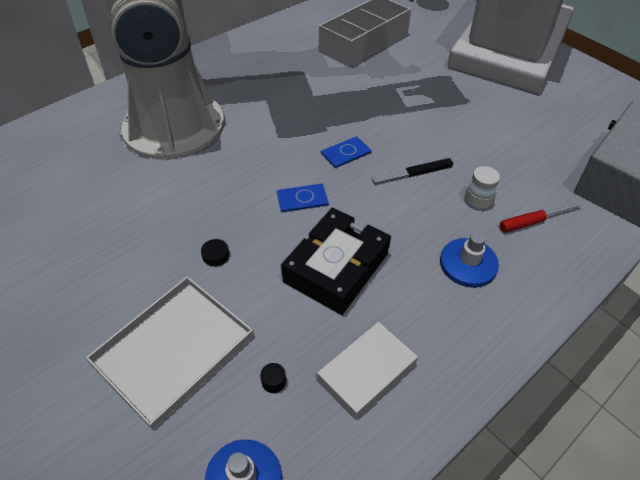

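```bash
python3 - <<'E'
import cv2
a=cv2.imread('pics/top0.png')
c=cv2.resize(a[180:280,145:355],None,fx=3.8,fy=3.8,interpolation=cv2.INTER_CUBIC)
c=cv2.convertScaleAbs(c,alpha=1.8,beta=10)
cv2.imwrite('pics/c1.png',c)
a=cv2.imread('pics/scene0.png')
c=cv2.resize(a[145:315,270:470],None,fx=3.5,fy=3.5,interpolation=cv2.INTER_CUBIC)
cv2.imwrite('pics/c2.png',cv2.convertScaleAbs(c,alpha=1.8,beta=10))
E
```

```text
(no output)
```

View pics/c1.png

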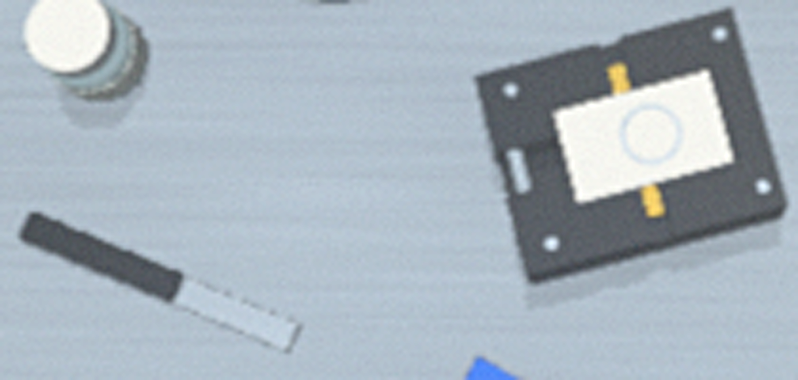

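View pics/c2.png

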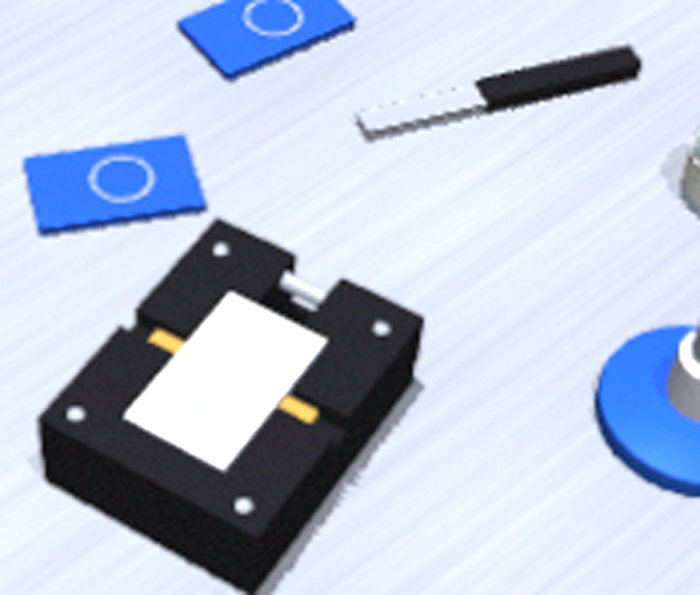

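```bash
python3 - <<'E'
from h import *
from scipy.optimize import least_squares
f1=lambda L:[((x+.5)/3.8-.5+145,(y+.5)/3.8-.5+180) for x,y in L]
f2=lambda L:[((x+.5)/3.5-.5+270,(y+.5)/3.5-.5+145) for x,y in L]
def fit(obj,obs,x0,nm):
    # obs: list of (cam, objpts, uv)
    def res(p):
        c,s=np.cos(p[2]),np.sin(p[2]); out=[]
        for cam,P,uv in obs:
            P=np.array(P,float); W=np.c_[p[0]+c*P[:,0]-s*P[:,1],p[1]+s*P[:,0]+c*P[:,1],P[:,2]]
            out.append((proj(cam,W)-np.array(uv)).ravel())
        return np.concatenate(out)
    q=least_squares(res,x0,loss='soft_l1'); print(nm,q.x.round(4),'deg',np.degrees(q.x[2]).round(2),'rms',np.sqrt((res(q.x)**2).mean()).round(2)); return q.x
insT=f1([(554,112),(709,71),(733,161),(577,203)]); 
P=[(-40,30,56),(60,30,56),(60,-30,56),(-40,-30,56)]   # stage coords
print(ray('top',insT,56).round(1)); 
insS=f2([(328,340),(223,470),(124,417),(231,291)])
print(ray('scene',insS,56).round(1))
a=fit('s',[('top',P,insT)],[560,0,-1.3],'stage top'); fit('s',[('scene',P,insS)],a,'stage scene'); fit('s',[('top',P,insT),('scene',P,insS)],a,'stage both')
B=[(-95,10,14),(-95,-10,14),(15,-10,14),(15,10,14),(95,9,9.5),(95,-9,9.5)]
bT=f1([(33,212),(20,238),(172,302),(186,273),(302,322),(290,352)])
print(ray('top',bT,14).round(1))
a=fit('b',[('top',B,bT)],[480,280,-1.9],'bar top')
bS=f2([(370,135),(357,116)]); BS=[(95,9,9.5),(95,-9,9.5)]
print(ray('scene',bS,9.5).round(1),ray('top',bT[4:],9.5).round(1))
tT=[(394,213),(487,202),(496,271),(405,282)]; print(ray('top',tT,24).round(1))
tS=[(186,279),(253,334),(153,421),(88,358)]; print(ray('scene',tS,24).round(1))
E
```

```text
[[595.2  58.2  56. ]
 [622.1 -37.8  56. ]
 [565.3 -53.   56. ]
 [538.2  42.9  56. ]]
[[597.7  59.7  56. ]
 [624.3 -36.8  56. ]
 [567.7 -52.9  56. ]
 [539.8  43.8  56. ]]
stage top [577.5378  12.2053  -1.3001] deg -74.49 rms 0.19
stage scene [579.6641  13.0722  -1.2977] deg -74.35 rms 0.17
stage both [578.8704  12.8164  -1.2985] deg -74.4 rms 0.42
[[535.8 394.2  14. ]
 [518.9 401.5  14. ]
 [478.7 301.9  14. ]
 [497.4 293.9  14. ]
 [466.8 218.5  14. ]
 [447.7 225.3  14. ]]
bar top [492.9132 310.8681  -1.9503] deg -111.74 rms 0.4
[[471.  220.5   9.5]
 [453.8 226.2   9.5]] [[467.2 219.4   9.5]
 [448.  226.3   9.5]]
[[ 594.5 -190.3   24. ]
 [ 623.5 -414.8   24. ]
 [ 456.8 -428.9   24. ]
 [ 428.5 -214.    24. ]]
[[ 436.5 -222.8   24. ]
 [ 605.3 -197.    24. ]
 [ 629.2 -401.    24. ]
 [ 468.4 -430.8   24. ]]
```

```bash
cat >> h.py <<'E'
from scipy.spatial.transform import Rotation as Ro
def tool(yaw,tilt=0):
    "tool matching a bar of heading yaw (deg), tip down by tilt (deg): tool x=-bar x, y=bar y"
    return Ro.from_euler('z',yaw,degrees=True)*Ro.from_euler('y',tilt,degrees=True)*Ro.from_matrix(np.diag([-1.,1,-1]))
def delta(pos,R):
    s=monitor.sense(); C=Ro.from_euler('xyz',s['tcp_rot'])
    d=C.inv().apply(np.array(pos)-s['eef_pos'])/50; a=np.degrees((C.inv()*R).as_rotvec())/6
    print('xyz',d.round(3),'a',a.round(3),'| t',round(s['clock'],2),'pos',s['eef_pos'].round(1),'F',s['contact_force'].round(1),'op',round(s['opening'],2))
E
python3 - <<'E'
from h import *
delta([508.7,348,130],tool(-111.7))
c=imaging.camera_info('wrist'); s=monitor.sense();C=Ro.from_euler('xyz',s['tcp_rot'])
R=np.array(c['R']);o=-R.T@np.array(c['t']);print('cam in tool',C.inv().apply(o-s['eef_pos']),'axis',C.inv().apply(R[2]), C.inv().apply(R[0]))
E
```

```text
xyz [-6.115 -1.785  2.015] a [-1.0000e-02  9.0000e-03  1.4302e+01] | t 0.1 pos [272.6 561.9 230.6] F [ 0.1 -0.3  0.3] op 1.0
cam in tool [  76.4806994     0.23400454 -142.46039739] axis [-2.95503718e-01  9.04567565e-04  9.55341161e-01] [ 6.70413882e-04  9.99999502e-01 -7.39481714e-04]
```

Call:
drive_tool([
  {"x": -1,"y": -0.3,"z": 0.2,"az": 1.4},
  {"x": -2,"y": -0.6,"z": 0.4,"az": 2.8},
  {"x": -3,"y": -0.9,"z": 0.6,"az": 4.2},
  {"x": -4,"y": -1.2,"z": 0.8,"az": 5.6},
  {"x": -5,"y": -1.5,"z": 1.2,"az": 7},
  {"x": -6.1,"y": -1.78,"z": 1.6,"az": 8.4},
  {"x": -6.1,"y": -1.78,"z": 2.0,"az": 9.8},
  {"x": -6.1,"y": -1.78,"z": 2.0,"az": 11.2},
])

```text
invalid input
```

Call:
drive_tool([
  {"az": 1.3,"hand": 50},
  {"az": 2.6,"hand": 50},
  {"az": 3.1,"hand": 50},
  {"az": 3.1,"hand": 50},
])

```text
invalid input
```

```bash
python3 - <<'E'
from h import *
delta([508.7,348,130],tool(-111.7))
import pickle; pickle.dump(imaging.camera_info('wrist'),open('w1.pkl','wb'))
save('wrist','w1')
E
```

```text
xyz [-6.115 -1.785  2.015] a [-1.0000e-02  9.0000e-03  1.4302e+01] | t 0.1 pos [272.6 561.9 230.6] F [ 0.1 -0.3  0.3] op 1.0
```

View pics/w1.png

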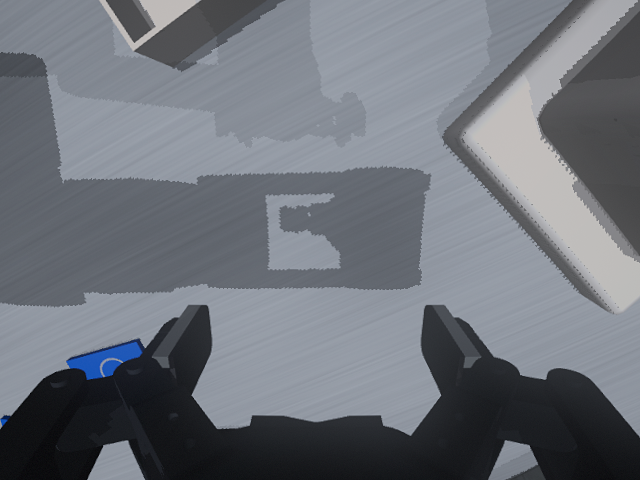

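The picture shows that the arm has not moved: it sees the bare bench, with the open fingers at about (190,340) and (450,340). I'll resend with every key filled in.

Call:
drive_tool([
  {"x": -1,"y": -0.3,"z": 0.2,"ax": 0,"ay": 0,"az": 1.4,"hand": 60},
  {"x": -2,"y": -0.6,"z": 0.4,"ax": 0,"ay": 0,"az": 2.8,"hand": 60},
  {"x": -3,"y": -0.9,"z": 0.6,"ax": 0,"ay": 0,"az": 4.2,"hand": 60},
  {"x": -4,"y": -1.2,"z": 0.8,"ax": 0,"ay": 0,"az": 5.6,"hand": 60},
  {"x": -5,"y": -1.5,"z": 1.2,"ax": 0,"ay": 0,"az": 7,"hand": 60},
  {"x": -6.1,"y": -1.78,"z": 1.6,"ax": 0,"ay": 0,"az": 8.4,"hand": 60},
  {"x": -6.1,"y": -1.78,"z": 2.0,"ax": 0,"ay": 0,"az": 9.8,"hand": 60},
  {"x": -6.1,"y": -1.78,"z": 2.0,"ax": 0,"ay": 0,"az": 11.2,"hand": 60},
], grip_force=60)

```text
clock: 0.95
eef_pos: [509.0, 345.0, 127.4]
tcp_rot: [-3.138, 0.004, 1.507]
contact_force: [-0.8, 0.8, -0.7]
opening: 0.705
grasp_force: 0.0
```

Call:
drive_tool([
  {"x": 0,"y": 0,"z": 0,"ax": 0,"ay": 0,"az": 1.3,"hand": 50},
  {"x": 0,"y": 0,"z": 0,"ax": 0,"ay": 0,"az": 2.6,"hand": 50},
  {"x": 0,"y": 0,"z": 0,"ax": 0,"ay": 0,"az": 3.0,"hand": 50},
  {"x": 0,"y": 0,"z": 0,"ax": 0,"ay": 0,"az": 3.0,"hand": 50},
])

```text
clock: 1.35
eef_pos: [508.3, 348.9, 131.0]
tcp_rot: [-3.141, 0.0, 1.202]
contact_force: [0.0, -0.7, -0.2]
opening: 0.586
grasp_force: 0.0
```

```bash
python3 - <<'E'
from h import *
delta([508.7,348,130],tool(-111.7))
import pickle; pickle.dump(imaging.camera_info('wrist'),open('w1.pkl','wb'))
save('wrist','w2')
E
```

```text
xyz [-0.013  0.014  0.02 ] a [-0.003  0.005  0.097] | t 1.35 pos [508.3 348.9 131. ] F [ 0.  -0.7 -0.2] op 0.59
```

View pics/w2.png

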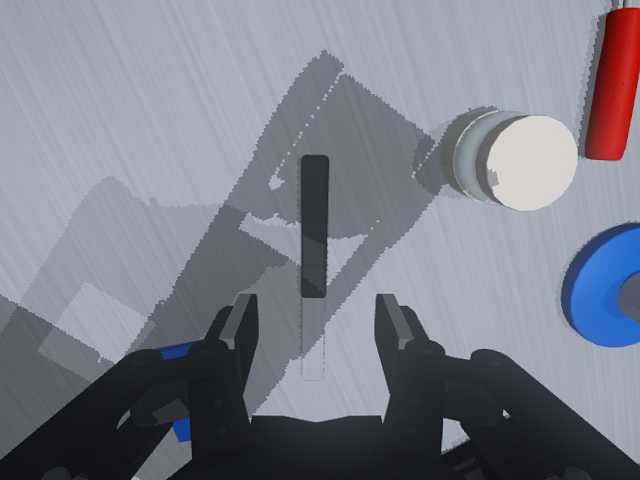

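The bar shows upright in the middle: handle from (302,156) to (327,297), blade tip at about row 380. The jar is clear, to the right.

```bash
python3 - <<'E'
from h import *
import pickle; c=pickle.load(open('w1.pkl','rb'))
w=ray('wrist',[(302.,156),(328,156),(301,297),(327,297)],14,c); print(w.round(1)); 
t=ray('wrist',[(302.5,380),(324.5,380)],9.5,c); print(t.round(1))
a=w[:2].mean(0);b=w[2:].mean(0);d=(b-a)[:2];e=(t.mean(0)-a)[:2]
print(np.linalg.norm(d),np.linalg.norm(e),np.degrees(np.arctan2(d[1],d[0])),np.degrees(np.arctan2(e[1],e[0])))
u=e/np.linalg.norm(e); print('origin',a[:2]+95*u,t.mean(0)[:2]-95*u,'grip',a[:2]+55*u)
E
```

```text
[[518.9 406.3  14. ]
 [535.8 399.8  14. ]
 [478.2 306.4  14. ]
 [497.2 299.1  14. ]]
[[448.9 230.1   9.5]
 [466.7 223.3   9.5]]
107.81992056130106 189.56744628929752 -111.54245645333907 -111.52667068474396
origin [492.46244339 314.68064917] [492.62116218 315.0830309 ] grip [507.13981492 351.89052373]
```

Call:
drive_tool([
  {"x": 0.03,"y": -0.02,"z": 0.7,"ax": 0,"ay": 0,"az": 0.1,"hand": 50},
  {"x": 0.03,"y": -0.02,"z": 1.4,"ax": 0,"ay": 0,"az": 0.1,"hand": 50},
  {"x": 0.03,"y": -0.02,"z": 2.1,"ax": 0,"ay": 0,"az": 0.1,"hand": 45},
  {"x": 0.03,"y": -0.02,"z": 2.54,"ax": 0,"ay": 0,"az": 0.1,"hand": 40},
  {"x": 0.03,"y": -0.02,"z": 2.54,"ax": 0,"ay": 0,"az": 0.1,"hand": 30},
  {"x": 0.03,"y": -0.02,"z": 2.54,"ax": 0,"ay": 0,"az": 0.1,"hand": 10},
  {"x": 0.03,"y": -0.02,"z": 2.54,"ax": 0,"ay": 0,"az": 0.1,"hand": 10},
  {"x": 0.03,"y": -0.02,"z": 2.54,"ax": 0,"ay": 0,"az": 0.1,"hand": 10},
], grip_force=80)

```text
clock: 2.2
eef_pos: [508.7, 351.3, 5.6]
tcp_rot: [3.141, -0.002, 1.193]
contact_force: [0.7, 0.0, -1.3]
opening: 0.204
grasp_force: 78.9
```

Call:
drive_tool([
  {"x": 0,"y": 0,"z": 0,"ax": 0,"ay": 0,"az": 0,"hand": 10},
  {"x": 0,"y": 0,"z": 0,"ax": 0,"ay": 0,"az": 0,"hand": 10},
  {"x": 0,"y": 0,"z": 0,"ax": 0,"ay": 0,"az": 0,"hand": 10},
])

```text
clock: 2.5
eef_pos: [508.1, 350.9, 4.6]
tcp_rot: [3.141, -0.0, 1.192]
contact_force: [-0.1, -0.4, -1.3]
opening: 0.205
grasp_force: 78.9
```

```bash
cat >> h.py <<'E'
SO=np.array([578.8,12.8]); SY=-74.4
def st(x,y,z):
    c,s=np.cos(np.radians(SY)),np.sin(np.radians(SY)); return [SO[0]+c*x-s*y,SO[1]+s*x+c*y,z]
def inst(p):
    c,s=np.cos(np.radians(SY)),np.sin(np.radians(SY)); d=np.array(p)[...,:2]-SO
    return np.stack([d[...,0]*c+d[...,1]*s,-d[...,0]*s+d[...,1]*c,np.array(p)[...,2]],-1)
def barpose(xtip,c,th,L=135.5,y=0,h=0):
    "TCP position in world for blade tip (bottom) at stage xtip, clearance c over roller, tilt th; h: blade bottom above TCP"
    t=np.radians(th); d=np.array([np.cos(t),-np.sin(t)]); n=np.array([np.sin(t),np.cos(t)])
    b=np.array([-70,47])+(5+c-h)*n; s=(xtip-b[0])/d[0]; p=b+(s-L)*d
    return st(p[0],y,p[1])
E
python3 - <<'E'
from h import *
p=barpose(-118,2,26); print(p); delta(p,tool(SY,26)); print(barpose(-28,2,26))
E
```

```text
[np.float64(514.3166323509347), np.float64(243.75347066100613), np.float64(137.59866822440767)]
xyz [-1.944  0.907 -2.66 ] a [ 1.413  4.176 -6.105] | t 2.5 pos [508.1 350.9   4.6] F [-0.1 -0.4 -1.3] op 0.2
[np.float64(538.5194162063086), np.float64(157.0688396492169), np.float64(93.70273525348014)]
```

Call:
drive_tool([
  {"x": 0,"y": 0,"z": -0.6,"ax": 0,"ay": 0,"az": 0,"hand": 10},
  {"x": 0,"y": 0,"z": -1.4,"ax": 0,"ay": 0,"az": 0,"hand": 10},
  {"x": -0.3,"y": 0.15,"z": -2.2,"ax": 0.2,"ay": 0.6,"az": -0.9,"hand": 10},
  {"x": -0.7,"y": 0.3,"z": -2.66,"ax": 0.5,"ay": 1.4,"az": -2.0,"hand": 10},
  {"x": -1.1,"y": 0.5,"z": -2.66,"ax": 0.75,"ay": 2.2,"az": -3.2,"hand": 10},
  {"x": -1.5,"y": 0.7,"z": -2.66,"ax": 1.0,"ay": 2.9,"az": -4.3,"hand": 10},
  {"x": -1.8,"y": 0.85,"z": -2.66,"ax": 1.25,"ay": 3.7,"az": -5.4,"hand": 10},
  {"x": -1.94,"y": 0.91,"z": -2.66,"ax": 1.41,"ay": 4.18,"az": -6.1,"hand": 10},
])

```text
clock: 3.3
eef_pos: [514.3, 244.3, 137.7]
tcp_rot: [-3.125, -0.408, 1.772]
contact_force: [-0.6, -0.6, -1.9]
opening: 0.202
grasp_force: 79.0
```

Call:
drive_tool([
  {"x": 0,"y": 0,"z": 0,"ax": 0,"ay": 0,"az": 0,"hand": 10},
  {"x": 0,"y": 0,"z": 0,"ax": 0,"ay": 0,"az": 0,"hand": 10},
  {"x": 0,"y": 0,"z": 0,"ax": 0,"ay": 0,"az": 0,"hand": 10},
])

```text
clock: 3.6
eef_pos: [514.0, 246.0, 137.1]
tcp_rot: [-3.121, -0.404, 1.765]
contact_force: [0.1, -0.2, -1.6]
opening: 0.204
grasp_force: 79.0
```

```bash
python3 - <<'E'
from h import *
import pickle
p=barpose(-118,2,26); delta(p,tool(SY,26))
c=imaging.camera_info('wrist'); pickle.dump(c,open('w3.pkl','wb'))
im=save('wrist','w3'); b=save('scene','s3')
cv2.imwrite('pics/m3.png',np.hstack([cv2.resize(im,(480,360)),cv2.resize(b[130:330,230:430],(320,320),interpolation=2)[:, :],][:1])[:,:,::-1])
s2=cv2.resize(b[145:325,250:490],(800,600),interpolation=cv2.INTER_CUBIC)
im2=np.zeros((600,800,3),np.uint8); im2[:480,:640]=im; 
cv2.imwrite('pics/w3v.png',cv2.convertScaleAbs(im,alpha=1.6,beta=10)[:,:,::-1]); cv2.imwrite('pics/s3v.png',cv2.convertScaleAbs(s2,alpha=1.5)[:,:,::-1])
E
```

```text
xyz [-0.037 -0.004 -0.026] a [ 0.111  0.465 -0.68 ] | t 3.6 pos [514.  246.  137.1] F [ 0.1 -0.2 -1.6] op 0.2
```

View pics/w3v.png

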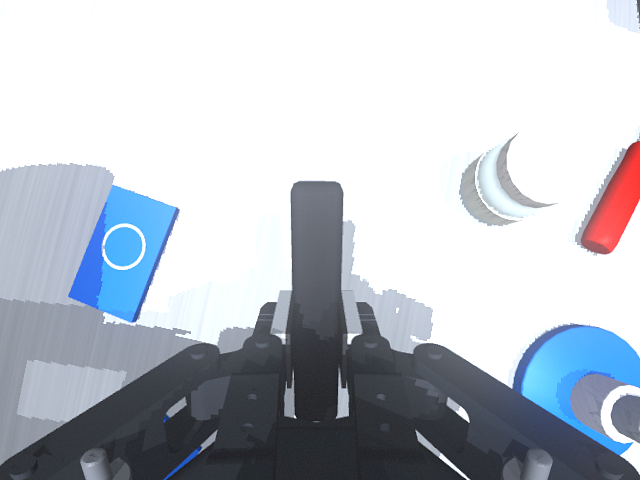

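The wrist camera looks back along the handle (end at about row 182, columns 291–343), so the blade tip is out of its view. I'll check the tip in the scene view.

View pics/s3v.png

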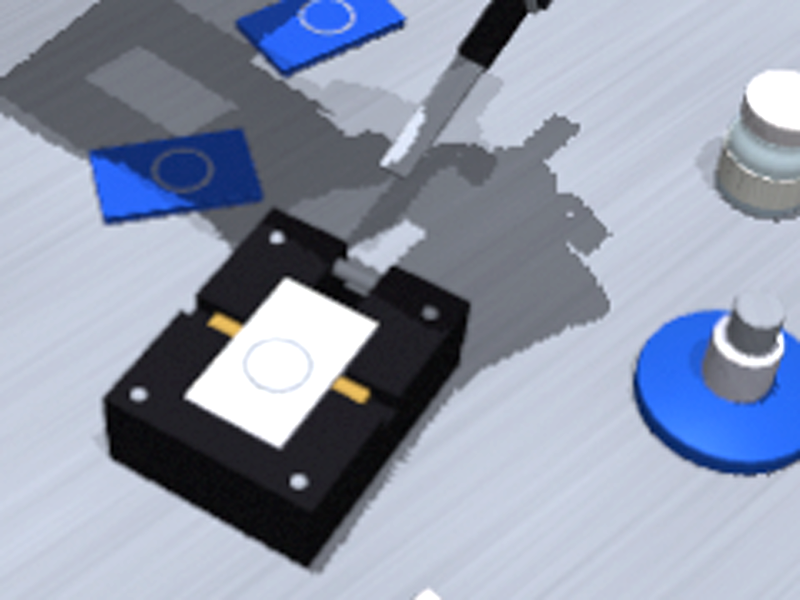

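```bash
python3 - <<'E'
from h import *
import pickle; c=pickle.load(open('w3.pkl','rb'))
s=monitor.sense(); C=Ro.from_euler('xyz',s['tcp_rot']); R=np.array(c['R']); o=-R.T@np.array(c['t'])
p=cv2.undistortPoints(np.array([[[291.,190]],[[343,190]],[[317,182]]]),np.array(c['mtx']),np.array(c['dist'])).reshape(-1,2)
d=C.inv().apply(np.c_[p,np.ones(3)]@R); oo=C.inv().apply(o-s['eef_pos'])
for z in(-9.4,-4): print((oo+d*((z-oo[2])/d[:,2])[:,None]).round(1))
tip=s['eef_pos']+C.apply([[-135.5,y,z] for y in(-9,9) for z in (0,-5)]); print('tip stage',inst(tip).round(1)); q=proj('scene',tip); print(((q-[250,145])*800/240).round(0), proj('top',tip).round(1))
E
```

```text
[[54.1 -9.6 -9.4]
 [54.1  9.4 -9.4]
 [57.1 -0.1 -9.4]]
[[ 53.3 -10.   -4. ]
 [ 53.2   9.8  -4. ]
 [ 56.3  -0.1  -4. ]]
tip stage [[-118.8  -18.1   84. ]
 [-116.8  -18.2   88.6]
 [-117.6   -0.2   83.7]
 [-115.6   -0.2   88.3]]
[[378. 165.]
 [377. 162.]
 [404. 180.]
 [403. 176.]] [[261.  234.6]
 [261.6 234.1]
 [259.6 227. ]
 [260.2 226.4]]
```

Scene shows the tip at crop (381–406,165–178), within about 1 px of the prediction. I'll fix the remaining turn first, then insert.

Call:
drive_tool([
  {"x": -0.04,"y": 0,"z": -0.03,"ax": 0.11,"ay": 0.46,"az": -0.68,"hand": 10},
  {"x": -0.04,"y": 0,"z": -0.03,"ax": 0.11,"ay": 0.46,"az": -0.68,"hand": 10},
  {"x": -0.04,"y": 0,"z": -0.03,"ax": 0.11,"ay": 0.46,"az": -0.68,"hand": 10},
  {"x": -0.04,"y": 0,"z": -0.03,"ax": 0.11,"ay": 0.46,"az": -0.68,"hand": 10},
])

```text
clock: 4.1
eef_pos: [514.5, 243.4, 137.7]
tcp_rot: [3.141, -0.453, 1.844]
contact_force: [-0.0, 0.1, -0.7]
opening: 0.207
grasp_force: 79.0
```

```bash
python3 - <<'E'
from h import *
delta(barpose(-118,2,26,135),tool(SY,26)); delta(barpose(-80,2,26,135),tool(SY,26))
s=monitor.sense(); C=Ro.from_euler('xyz',s['tcp_rot'])
tip=s['eef_pos']+C.apply([[-135,y,z] for y in(-9,9) for z in (0,-5)]); print('tip stage',inst(tip).round(1))
E
```

```text
xyz [-0.003 -0.003  0.005] a [0.001 0.005 0.008] | t 4.1 pos [514.5 243.4 137.7] F [-0.   0.1 -0.7] op 0.21
xyz [-0.849 -0.003  0.006] a [0.001 0.005 0.008] | t 4.1 pos [514.5 243.4 137.7] F [-0.   0.1 -0.7] op 0.21
tip stage [[-118.    -8.8   78.6]
 [-115.8   -8.8   83.1]
 [-118.     9.2   78.6]
 [-115.8    9.2   83.1]]
```

Call:
drive_tool([
  {"x": -0.4,"y": 0,"z": 0,"ax": 0,"ay": 0,"az": 0,"hand": 10},
  {"x": -0.8,"y": 0,"z": 0,"ax": 0,"ay": 0,"az": 0,"hand": 10},
  {"x": -1.0,"y": 0,"z": 0,"ax": 0,"ay": 0,"az": 0,"hand": 10},
  {"x": -1.2,"y": 0,"z": 0,"ax": 0,"ay": 0,"az": 0,"hand": 10},
  {"x": -1.4,"y": 0,"z": 0,"ax": 0,"ay": 0,"az": 0,"hand": 10},
  {"x": -1.4,"y": 0,"z": 0,"ax": 0,"ay": 0,"az": 0,"hand": 10},
])

```text
clock: 4.7
eef_pos: [531.9, 181.8, 106.5]
tcp_rot: [3.141, -0.454, 1.844]
contact_force: [-0.6, 0.9, -2.1]
opening: 0.205
grasp_force: 79.0
```

```bash
python3 - <<'E'
from h import *
delta(barpose(-54,2,26,135),tool(SY,26))
im=save('scene','s4'); a=im[190:260,320:400]; b=cv2.resize(save('top','t4')[185:265,240:340],(500,400),interpolation=2)
a=cv2.resize(a,(457,400),interpolation=2); o=np.hstack([a[:,:300+100],b[:,:400]]); cv2.imwrite('pics/m4.png',cv2.convertScaleAbs(o,alpha=1.7,beta=15)[:,:,::-1])
s=monitor.sense(); C=Ro.from_euler('xyz',s['tcp_rot'])
tip=s['eef_pos']+C.apply([[-135,y,z] for y in(-9,9) for z in (0,-5)]); print('tip stage',inst(tip).round(1))
print(((proj('scene',tip)-[320,190])*400/70).round(), ((proj('top',tip)-[240,185])*5).round()+[400,0])
E
```

```text
xyz [-0.003 -0.005  0.005] a [-0.001 -0.003  0.011] | t 4.7 pos [531.9 181.8 106.5] F [-0.6  0.9 -2.1] op 0.21
tip stage [[-54.8  -8.4  47.7]
 [-52.6  -8.4  52.2]
 [-54.8   9.6  47.7]
 [-52.6   9.6  52.2]]
[[166. 232.]
 [163. 227.]
 [213. 255.]
 [210. 250.]] [[641. 206.]
 [645. 203.]
 [631. 169.]
 [635. 166.]]
```

View pics/m4.png

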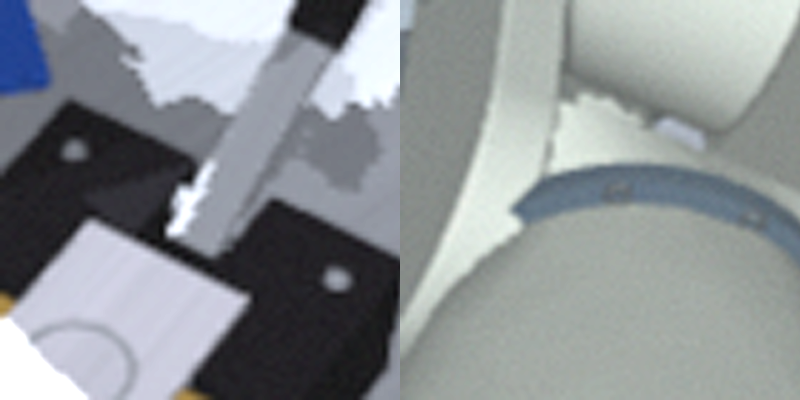

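The tip shows at crop (168–215,238–256): it is past the roller, between the notch walls, about 1 mm off centre towards +y. I'll push it under the edge.

Call:
drive_tool([
  {"x": -0.1,"y": -0.02,"z": 0,"ax": 0,"ay": 0,"az": 0,"hand": 10},
  {"x": -0.2,"y": -0.02,"z": 0,"ax": 0,"ay": 0,"az": 0,"hand": 10},
  {"x": -0.3,"y": -0.02,"z": 0,"ax": 0,"ay": 0,"az": 0,"hand": 10},
  {"x": -0.3,"y": -0.02,"z": 0,"ax": 0,"ay": 0,"az": 0,"hand": 10},
])

```text
clock: 5.2
eef_pos: [534.5, 168.7, 100.0]
tcp_rot: [3.141, -0.454, 1.845]
contact_force: [0.2, -0.5, -1.3]
opening: 0.206
grasp_force: 79.0
```

Call:
drive_tool([
  {"x": -0.1,"y": 0,"z": 0,"ax": 0,"ay": 0,"az": 0,"hand": 10},
  {"x": -0.2,"y": 0,"z": 0,"ax": 0,"ay": 0,"az": 0,"hand": 10},
  {"x": -0.3,"y": 0,"z": 0,"ax": 0,"ay": 0,"az": 0,"hand": 10},
  {"x": -0.3,"y": 0,"z": 0,"ax": 0,"ay": 0,"az": 0,"hand": 10},
])

```text
clock: 5.6
eef_pos: [538.2, 155.7, 93.4]
tcp_rot: [3.141, -0.454, 1.845]
contact_force: [1.0, 0.2, -2.5]
opening: 0.204
grasp_force: 79.0
```

```bash
python3 - <<'E'
from h import *
delta(barpose(-28,0.5,19,135),tool(SY,19))
E
```

```text
xyz [0.031 0.014 0.261] a [ 1.000e-03 -1.171e+00  1.400e-02] | t 5.6 pos [538.2 155.7  93.4] F [ 1.   0.2 -2.5] op 0.2
```

Call:
drive_tool([
  {"x": 0.01,"y": 0,"z": 0.09,"ax": 0,"ay": -0.4,"az": 0,"hand": 10},
  {"x": 0.02,"y": 0,"z": 0.18,"ax": 0,"ay": -0.8,"az": 0,"hand": 10},
  {"x": 0.03,"y": 0,"z": 0.26,"ax": 0,"ay": -1.17,"az": 0,"hand": 10},
  {"x": 0.03,"y": 0,"z": 0.26,"ax": 0,"ay": -1.17,"az": 0,"hand": 10},
  {"x": 0.03,"y": 0,"z": 0.26,"ax": 0,"ay": -1.17,"az": 0,"hand": 10},
])

```text
clock: 6.1
eef_pos: [536.1, 163.3, 82.9]
tcp_rot: [3.14, -0.333, 1.846]
contact_force: [0.1, -1.0, -1.2]
opening: 0.206
grasp_force: 79.0
```

```bash
python3 - <<'E'
from h import *
s0=monitor.sense(); y=inst(s0['eef_pos'])[1]; print(inst(s0['eef_pos']))
for th in (17,14,11,8,5,2,-1,-4,-7,-10):
    t=np.radians(th); d=np.array([np.cos(t),-np.sin(t)]); n=np.array([np.sin(t),np.cos(t)])
    p=np.array([-70,47])+5*n-92.5*d; print(th,end=' '); delta(st(p[0],y,p[1]),tool(SY,th))
E
```

```text
[-156.48687081   -0.64644364   82.89324476]
17 xyz [-0.017 -0.     0.08 ] a [ 0.002 -0.345  0.028] | t 6.1 pos [536.1 163.3  82.9] F [ 0.1 -1.  -1.2] op 0.21
14 xyz [-0.018 -0.     0.177] a [ 0.003 -0.845  0.028] | t 6.1 pos [536.1 163.3  82.9] F [ 0.1 -1.  -1.2] op 0.21
11 xyz [-0.024 -0.     0.274] a [ 0.004 -1.345  0.028] | t 6.1 pos [536.1 163.3  82.9] F [ 0.1 -1.  -1.2] op 0.21
8 xyz [-0.035 -0.     0.37 ] a [ 0.004 -1.845  0.028] | t 6.1 pos [536.1 163.3  82.9] F [ 0.1 -1.  -1.2] op 0.21
5 xyz [-0.051 -0.     0.466] a [ 0.005 -2.345  0.028] | t 6.1 pos [536.1 163.3  82.9] F [ 0.1 -1.  -1.2] op 0.21
2 xyz [-0.071 -0.     0.561] a [ 0.006 -2.845  0.028] | t 6.1 pos [536.1 163.3  82.9] F [ 0.1 -1.  -1.2] op 0.21
-1 xyz [-0.097 -0.     0.654] a [ 0.007 -3.345  0.028] | t 6.1 pos [536.1 163.3  82.9] F [ 0.1 -1.  -1.2] op 0.21
-4 xyz [-0.128 -0.001  0.746] a [ 0.007 -3.845  0.027] | t 6.1 pos [536.1 163.3  82.9] F [ 0.1 -1.  -1.2] op 0.21
-7 xyz [-0.164 -0.001  0.837] a [ 0.008 -4.345  0.027] | t 6.1 pos [536.1 163.3  82.9] F [ 0.1 -1.  -1.2] op 0.21
-10 xyz [-0.204 -0.001  0.925] a [ 0.009 -4.845  0.027] | t 6.1 pos [536.1 163.3  82.9] F [ 0.1 -1.  -1.2] op 0.21
```

Call:
drive_tool([
  {"x": -0.017,"y": 0,"z": 0.08,"ax": 0,"ay": -0.35,"az": 0,"hand": 10},
  {"x": -0.018,"y": 0,"z": 0.14,"ax": 0,"ay": -0.65,"az": 0,"hand": 10},
  {"x": -0.02,"y": 0,"z": 0.21,"ax": 0,"ay": -1.0,"az": 0,"hand": 10},
  {"x": -0.024,"y": 0,"z": 0.274,"ax": 0,"ay": -1.35,"az": 0,"hand": 10},
  {"x": -0.024,"y": 0,"z": 0.274,"ax": 0,"ay": -1.35,"az": 0,"hand": 10},
])

```text
clock: 6.6
eef_pos: [535.5, 166.2, 69.5]
tcp_rot: [3.14, -0.19, 1.846]
contact_force: [-0.9, 0.1, -1.3]
opening: 0.205
grasp_force: 79.0
```

```bash
python3 - <<'E'
from h import *
s=monitor.sense(); print(s['wrist_torque'],s['contact_force'])
im=save('scene','s5'); a=cv2.imread('pics/s4.png').astype(int); z=cv2.imread('pics/scene0.png').astype(int); b=im[:,:,::-1].astype(int)
# notch point predictions
for nm,P in dict(edgeL=(-40,-30,56),edgeR=(-40,30,56),mid=(-40,0,56),edgemidlow=(-40,0,48)).items(): print(nm,proj('scene',[st(*P)]).round(1))
C=Ro.from_euler('xyz',s['tcp_rot'])
for L in (135,110,93,80): print(L,'stage',inst(s['eef_pos']+C.apply([-L,0,-5])).round(1),proj('scene',[s['eef_pos']+C.apply([-L,y,-5]) for y in(-9,9)]).round(1).tolist())
def g(i,r): return (i[r,330:378].sum(1)//3)
for r in range(214,248,2): print(r,' '.join('%3d'%v for v in g(b,r)))
E
```

```text
[-0.09275758  0.01088496 -0.04202758] [-0.91307087  0.11153238 -1.29683402]
edgeL [[335.2 227.7]]
edgeR [[362.9 241.6]]
mid [[348.9 234.6]]
edgemidlow [[348.7 237.4]]
135 stage [-25.9  -0.2  48.9] [[340.4, 239.9], [348.8, 244.1]]
110 stage [-50.4  -0.2  53.6] [[347.6, 229.8], [355.9, 233.9]]
93 stage [-67.1  -0.3  56.8] [[352.3, 223.1], [360.6, 227.1]]
80 stage [-79.9  -0.3  59.3] [[355.9, 218.0], [364.2, 222.0]]
214  13  23  41  43  30  15  12  12  11  13  11  11  12  11  11  12  18  34  49  58  63  65  65  65  66  64  63  63  63  66  78  85  84  84  84  83  83  84  85  85  77  53  43  57  65  64  65  64
216  33  86  96  84  67  33  13  13  11  12  10  11  11  11  11  13  13  11   9  12  17  36  50  58  61  63  64  61  75  85  85  86  84  84  82  84  85  84  81  68  60  64  63  63  63  68  67  64
218  21  25  38  33  19  15  13  10   8  12  11  12  11  12  12  11  12  11  11  13  13  10  11  12  37  58  63  83  90  85  83  83  83  83  84  84  84  77  65  61  64  64  69  78  82  82  75  66
220  20  21  23  22  22  21  21  18  14  10  13  12  11  12  10  14  10  11  12  10  12  12  10
[... 1948 characters left out ...]
 188 188 189 190 188 187 187 188 190 189 189 170 134  91  45  18  12  12  12  12  12  10  12  12  11   9  11  40
242 190 189 189 190 191 189 190 191 191 190 189 188 187 187 187 188 189 189 188 188 189 189 190 188 186 187 189 189 189 189 188 189 176 120  43  22  22  19  14  13  13  10  11  12  11  11  13   9
244 190 190 191 189 189 191 192 191 189 187 187 187 188 189 189 189 188 188 189 190 190 189 187 187 189 189 189 188 188 189 182 136  70  36  20  22  21  21  21  22  19  12  11  12  10  12  10  11
246 171 166 152 152 163 152 157 173 173 179 186 189 189 189 189 188 189 189 190 190 187 186 188 188 189 189 188 189 188 168 113  49  24  21  24  21  21  22  22  20  22  22  19  14  15  13  12  12
```

```bash
python3 - <<'E'
from h import *
A={n:cv2.imread(f'pics/{n}.png').astype(float).mean(2) for n in('scene0','s4','s5')}
def cross(col,lo,hi,th=100,up=True):
    c=col[lo:hi]; i=np.where((c[:-1]<th)&(c[1:]>=th) if up else (c[:-1]>=th)&(c[1:]<th))[0]
    if len(i)==0: return np.nan
    i=i[0]; return lo+i+(th-c[i])/(c[i+1]-c[i])
for x in (338,340,342,344,358,360,362): print('col',x,[round(cross(a[:,x],222,250),2) for a in A.values()])
for y in (246,250,254,258,262): print('row L',y,[round(cross(a[y],300,345),2) for a in A.values()],'R',[round(cross(a[y],335,368,up=False),2) for a in A.values()])
for x in (312,318,324,330): print('bottom col',x,[round(cross(a[:,x],255,285,up=False),2) for a in A.values()])
print(proj('scene',[st(-40,-30,56),st(-40,-30,60),st(-40,30,56),st(-40,30,60)]))
E
```

```text
col 338 [np.float64(229.09), np.float64(229.86), np.float64(228.46)]
col 340 [np.float64(230.08), np.float64(230.85), np.float64(229.45)]
col 342 [np.float64(231.06), np.float64(231.8), np.float64(230.46)]
col 344 [np.float64(232.08), np.float64(232.83), np.float64(231.17)]
col 358 [np.float64(231.18), np.float64(239.84), np.float64(237.76)]
col 360 [np.float64(240.08), np.float64(240.84), np.float64(238.7)]
col 362 [np.float64(241.05), np.float64(241.85), np.float64(239.56)]
row L 246 [np.float64(319.35), np.float64(319.27), np.float64(319.76)] R [np.float64(359.87), np.float64(359.23), np.float64(360.21)]
row L 250 [np.float64(316.11), np.float64(316.0), np.float64(316.79)] R [np.float64(356.78), np.float64(340.23), np.float64(356.95)]
row L 254 [np.float64(312.64), np.float64(312.53), np.float64(313.34)] R [np.float64(353.46), np.float64(341.79), np.float64(353.59)]
row L 258 [np.float64(309.25), np.float64(309.13), np.float64(309.94)] R [np.float64(350.76), np.float64(340.43), np.float64(350.69)]
row L 262 [np.float64(305.78), np.float64(305.7), np.float64(306.52)] R [np.float64(347.19), np.float64(346.59), np.float64(347.31)]
bottom col 312 [np.float64(267.63), np.float64(267.71), np.float64(267.73)]
bottom col 318 [np.float64(270.82), np.float64(270.93), np.float64(270.81)]
bottom col 324 [np.float64(274.24), np.float64(274.31), np.float64(273.94)]
bottom col 330 [np.float64(277.33), np.float64(277.41), np.float64(276.79)]
[[335.17541605 227.73540749]
 [335.23436611 226.31195551]
 [362.94622507 241.63757613]
 [363.09460135 240.22755974]]
```

The insert's notch edge has already risen about 4–6 mm (shift of 1.4–2 px) and its far edge has stayed put, so it has broken free. I'll carry on levering.

Call:
drive_tool([
  {"x": -0.011,"y": 0,"z": 0.07,"ax": 0,"ay": -0.35,"az": 0,"hand": 10},
  {"x": -0.013,"y": 0,"z": 0.13,"ax": 0,"ay": -0.65,"az": 0,"hand": 10},
  {"x": -0.027,"y": 0,"z": 0.19,"ax": 0,"ay": -1.0,"az": 0,"hand": 10},
  {"x": -0.043,"y": 0,"z": 0.28,"ax": 0,"ay": -1.5,"az": 0,"hand": 10},
  {"x": -0.055,"y": 0,"z": 0.34,"ax": 0,"ay": -1.8,"az": 0,"hand": 10},
  {"x": -0.055,"y": 0,"z": 0.34,"ax": 0,"ay": -1.8,"az": 0,"hand": 10},
])

```text
clock: 7.25
eef_pos: [534.8, 167.0, 51.9]
tcp_rot: [-3.141, -0.002, 1.846]
contact_force: [-0.2, -1.5, -0.1]
opening: 0.206
grasp_force: 79.2
```

Call:
drive_tool([
  {"x": 0,"y": 0,"z": 0.08,"ax": 0,"ay": -0.4,"az": 0,"hand": 10},
  {"x": 0,"y": 0,"z": 0.16,"ax": 0,"ay": -0.83,"az": 0,"hand": 10},
  {"x": -0.005,"y": 0,"z": 0.24,"ax": 0,"ay": -1.25,"az": 0,"hand": 10},
  {"x": -0.01,"y": 0,"z": 0.32,"ax": 0,"ay": -1.67,"az": 0,"hand": 10},
  {"x": -0.01,"y": 0,"z": 0.32,"ax": 0,"ay": -1.67,"az": 0,"hand": 10},
])

```text
clock: 7.75
eef_pos: [534.9, 166.4, 35.8]
tcp_rot: [-3.141, 0.173, 1.846]
contact_force: [-0.5, -1.1, 0.4]
opening: 0.202
grasp_force: 79.3
```

```bash
python3 - <<'E'
from h import *
s=monitor.sense(); print(s['eef_pos'],s['tcp_rot'],s['contact_force'],s['wrist_torque'])
a=save('scene','s6')[:,:,::-1].astype(float).mean(2)
z=cv2.imread('pics/scene0.png').astype(float).mean(2)
m=((a>140)&(np.indices(a.shape)[0]>195)).astype(np.uint8)
m[:,:290]=0;m[:,380:]=0;m[290:]=0
n,l,st_,ce=cv2.connectedComponentsWithStats(m); i=l[255,333]; print(i,st_[i])
c=cv2.findContours((l==i).astype(np.uint8),0,2)[0][0]; print(cv2.approxPolyDP(c,3,True).reshape(-1,2).tolist())
for rise in(0,10,20,25): 
  th=np.arcsin(rise/100); f=lambda u,y:st(60-(60-u)*np.cos(th)+8*0-8*np.sin(th)*1,y,48+(60-u)*np.sin(th)+8*np.cos(th))
  print(rise,proj('scene',[f(-40,-30),f(-40,30),f(60,30),f(60,-30)]).round(0).tolist())
E
```

```text
[534.90425998 166.38755612  35.75416684] [-3.14089536  0.17252924  1.84564458] [-0.4564328  -1.08967167  0.38965547] [-0.14990749 -0.04850892 -0.03020557]
12 [ 306  224   57   56 1626]
[[337, 224], [306, 264], [333, 279], [362, 238]]
0 [[335.0, 228.0], [363.0, 242.0], [333.0, 279.0], [304.0, 263.0]]
10 [[335.0, 224.0], [363.0, 238.0], [333.0, 278.0], [305.0, 263.0]]
20 [[335.0, 221.0], [364.0, 235.0], [334.0, 278.0], [305.0, 263.0]]
25 [[335.0, 219.0], [364.0, 233.0], [334.0, 278.0], [305.0, 263.0]]
```

Call:
drive_tool([
  {"x": 0,"y": 0,"z": 0.08,"ax": 0,"ay": -0.4,"az": 0,"hand": 10},
  {"x": 0,"y": 0,"z": 0.15,"ax": 0,"ay": -0.8,"az": 0,"hand": 10},
  {"x": 0,"y": 0,"z": 0.22,"ax": 0,"ay": -1.15,"az": 0,"hand": 10},
  {"x": 0,"y": 0,"z": 0.22,"ax": 0,"ay": -1.15,"az": 0,"hand": 10},
  {"x": 0,"y": 0,"z": 0.22,"ax": 0,"ay": -1.15,"az": 0,"hand": 14},
  {"x": 0,"y": 0,"z": 0.22,"ax": 0,"ay": -1.15,"az": 0,"hand": 30},
  {"x": 0,"y": 0,"z": 0.22,"ax": 0,"ay": -1.15,"az": 0,"hand": 50},
  {"x": 0,"y": 0,"z": 0.22,"ax": 0,"ay": -1.15,"az": 0,"hand": 50},
])

```text
clock: 8.6
eef_pos: [536.0, 164.2, 25.6]
tcp_rot: [3.14, 0.293, 1.844]
contact_force: [-0.4, 0.4, 0.3]
opening: 0.585
grasp_force: 0.0
```

```bash
python3 - <<'E'
from h import *
s=monitor.sense(); print(s['eef_pos'],s['tcp_rot'],s['contact_force'],s['opening'])
im=save('scene','s7');a=im.astype(float).mean(2)
m=((a>110)).astype(np.uint8)
m[:195]=0;m[:,290:291]=0;m[:,:290]=0;m[:,380:]=0;m[290:]=0
n,l,st_,ce=cv2.connectedComponentsWithStats(m); i=l[255,333]; print(i,st_[i])
c=cv2.findContours((l==i).astype(np.uint8),0,2)[0][0]; print(cv2.approxPolyDP(c,3,True).reshape(-1,2).tolist())
cv2.imwrite('pics/s7v.png',cv2.convertScaleAbs(cv2.resize(im[150:300,250:450],(800,600),interpolation=2),alpha=1.5)[:,:,::-1])
E
```

```text
[535.9947717  164.2209608   25.56299164] [3.14030135 0.29284938 1.84405465] [-0.40196539  0.41102392  0.26901555] 0.5851152982885878
3 [ 291  195   80   85 3369]
[[361, 195], [326, 195], [326, 207], [291, 212], [291, 251], [331, 206], [352, 215], [355, 221], [350, 226], [335, 222], [320, 242], [315, 241], [318, 246], [306, 263], [334, 279], [362, 237], [356, 230], [370, 219], [362, 214]]
```

```bash
python3 - <<'E'
from h import *
s=monitor.sense(); p=s['eef_pos'].copy(); C=Ro.from_euler('xyz',s['tcp_rot'])
delta(p+C.apply([0,0,-60]),C); delta(st(-110,0,190),tool(SY)); delta(st(50,0,190),tool(SY))
E
```

```text
xyz [ 0.  -0.  -1.2] a [0. 0. 0.] | t 8.65 pos [536.  164.3  25.5] F [ 0.5 -0.   0.4] op 0.59
xyz [-1.858  0.013 -2.876] a [0.014 2.798 0.013] | t 8.65 pos [536.  164.3  25.5] F [ 0.5 -0.   0.4] op 0.59
xyz [-4.922  0.008 -1.952] a [0.014 2.798 0.013] | t 8.65 pos [536.  164.3  25.5] F [ 0.5 -0.   0.4] op 0.59
```

Call:
drive_tool([
  {"x": 0,"y": 0,"z": -0.5,"ax": 0,"ay": 0,"az": 0,"hand": 60},
  {"x": 0,"y": 0,"z": -1.2,"ax": 0,"ay": 0,"az": 0,"hand": 80},
  {"x": -0.5,"y": 0,"z": -2.0,"ax": 0,"ay": 0.7,"az": 0,"hand": 85},
  {"x": -1.2,"y": 0,"z": -2.8,"ax": 0,"ay": 1.6,"az": 0,"hand": 85},
  {"x": -2.0,"y": 0,"z": -2.8,"ax": 0,"ay": 2.5,"az": 0,"hand": 85},
  {"x": -3.0,"y": 0,"z": -2.6,"ax": 0,"ay": 2.8,"az": 0,"hand": 85},
  {"x": -4.0,"y": 0,"z": -2.2,"ax": 0,"ay": 2.8,"az": 0,"hand": 85},
  {"x": -4.9,"y": 0,"z": -1.95,"ax": 0,"ay": 2.8,"az": 0,"hand": 85},
])

```text
clock: 9.45
eef_pos: [591.1, -35.1, 189.8]
tcp_rot: [3.14, -0.0, 1.844]
contact_force: [-0.3, 1.0, -0.2]
opening: 0.995
grasp_force: 0.0
```

Call:
drive_tool([
  {"x": 0,"y": 0,"z": 0,"ax": 0,"ay": 0,"az": 0,"hand": 85},
  {"x": 0,"y": 0,"z": 0,"ax": 0,"ay": 0,"az": 0,"hand": 85},
  {"x": 0,"y": 0,"z": 0,"ax": 0,"ay": 0,"az": 0,"hand": 85},
])

```text
clock: 9.75
eef_pos: [590.7, -32.1, 189.3]
tcp_rot: [3.141, -0.0, 1.845]
contact_force: [-0.2, -1.0, 0.1]
opening: 0.993
grasp_force: 0.0
```

```bash
python3 - <<'E'
from h import *
import pickle
delta(st(50,0,190),tool(SY))
c=imaging.camera_info('wrist'); pickle.dump(c,open('w8.pkl','wb'))
w=save('wrist','w8'); s=save('scene','s8')
o=np.zeros((600,800,3),np.uint8); o[:300,:400]=cv2.resize(s[160:310,240:440],(400,300),interpolation=2)
ww=cv2.convertScaleAbs(w,alpha=1.4); o[300:,400:]=ww[480-300-60:420,120:520]; o[:300,400:]=cv2.resize(ww,(400,300)); o[300:,:400]=cv2.resize(save('top','t8')[170:270,250:383],(400,300),interpolation=2)
cv2.imwrite('pics/m8.png',o[:,:,::-1])
# occluded? project insert corners
E
```

```text
xyz [-0.071  0.012 -0.013] a [ 0.006 -0.004  0.02 ] | t 9.75 pos [590.7 -32.1 189.3] F [-0.2 -1.   0.1] op 0.99
```

View pics/m8.png

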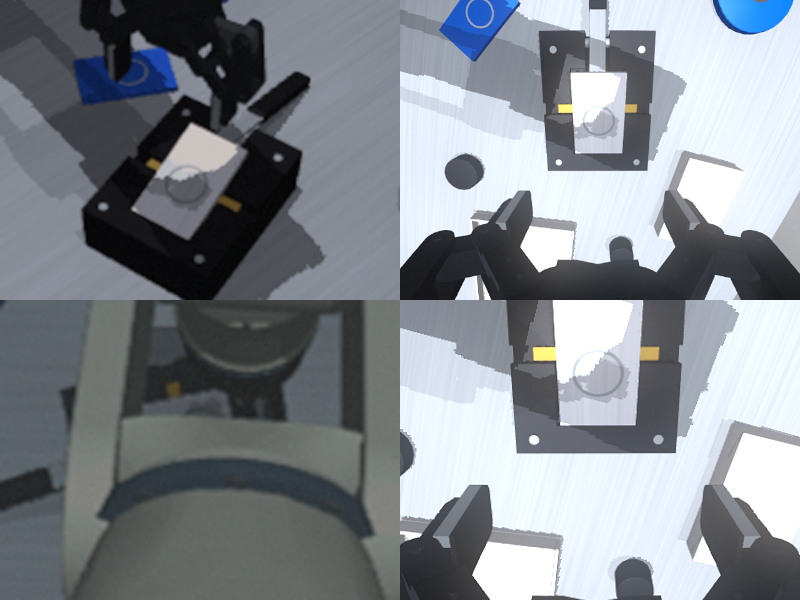

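The wrist view shows the insert tilted with its notch end up and the bar's handle sunk to the bench. Its top-face corners are at about (274,115), (365,117), (356,246) and (280,245) px.

```bash
python3 - <<'E'
from h import *
import pickle
from scipy.optimize import least_squares
c=pickle.load(open('w8.pkl','rb'))
uv=np.array([(273.6,115.2),(364.8,116.8),(356,246),(280,245)])  # image left = tool -y = stage -y ; up= -x
def corners(p):
    x,y,z,t,w=p  # position of lower +x end edge middle, tilt, yaw
    P=np.array([(-100,-30,8),(-100,30,8),(0,30,8),(0,-30,8.)])
    Q=(Ro.from_euler('z',w)*Ro.from_euler('y',t)).apply(P)+[x,y,z]
    return np.array([st(*q) for q in Q])
f=lambda p:(proj('w',corners(p),c)-uv).ravel()
for fx in (0,1):
    g=(lambda p:np.r_[f(p),(p[2]-48)*5]) if fx else f
    q=least_squares(g,[60,0,48,.2,0]); print(q.x.round(3),np.degrees(q.x[3:]),'res',f(q.x).round(1)); 
    print(inst(corners(q.x)).round(1).tolist())
# stage corner check
print(proj('w',[st(-82,-65,56),st(-82,65,56),st(85,65,56),st(85,-65,56)],c).round(1))
E
```

```text
[ 5.7148e+01  4.6200e-01  4.8759e+01  2.4000e-01 -5.0000e-03] [13.76428284 -0.30860952] res [ 0.1  0.4  0.2 -0.4 -0.4 -0.2 -0.1  0.2]
[[-38.2, -29.0, 80.3], [-37.9, 31.0, 80.3], [59.2, 30.5, 56.5], [58.9, -29.5, 56.5]]
[ 5.7300e+01  4.6800e-01  4.8009e+01  2.3600e-01 -5.0000e-03] [13.53668033 -0.31019716] res [ 0.3  0.5  0.  -0.3 -0.5 -0.3  0.   0.1]
[[-38.2, -29.0, 79.2], [-37.9, 31.0, 79.2], [59.3, 30.5, 55.8], [59.0, -29.5, 55.8]]
[[224.4  51.8]
 [411.4  52.5]
 [396.6 275.7]
 [237.6 275.3]]
```

```bash
python3 - <<'E'
from h import *
th=13.6; R=tool(SY-.3,th); g=np.array(st(-23.3,0.8,56.0)); up=-R.as_matrix()[:,2]
delta(g+70*up,R); print(inst(g+70*up)); delta(g,R)
E
```

```text
xyz [1.053 0.022 1.309] a [-1.000e-03  2.266e+00  8.700e-02] | t 9.9 pos [590.9 -31.4 189.5] F [-0.4 -0.4  0.8] op 1.0
[ -6.84027771   0.71381631 124.03727004]
xyz [1.383 0.024 2.67 ] a [-1.000e-03  2.266e+00  8.700e-02] | t 9.9 pos [590.9 -31.4 189.5] F [-0.4 -0.4  0.8] op 1.0
```

Call:
drive_tool([
  {"x": 0.4,"y": 0.01,"z": 0.4,"ax": 0,"ay": 0.8,"az": 0.04,"hand": 85},
  {"x": 0.8,"y": 0.02,"z": 0.9,"ax": 0,"ay": 1.6,"az": 0.09,"hand": 85},
  {"x": 1.05,"y": 0.022,"z": 1.31,"ax": 0,"ay": 2.27,"az": 0.09,"hand": 85},
  {"x": 1.05,"y": 0.022,"z": 1.31,"ax": 0,"ay": 2.27,"az": 0.09,"hand": 85},
  {"x": 1.05,"y": 0.022,"z": 1.31,"ax": 0,"ay": 2.27,"az": 0.09,"hand": 85},
])

```text
clock: 10.4
eef_pos: [578.0, 18.3, 124.1]
tcp_rot: [-3.141, -0.236, 1.836]
contact_force: [0.3, -0.8, 0.9]
opening: 0.995
grasp_force: 0.0
```

```bash
python3 - <<'E'
from h import *
th=13.6; R=tool(SY-.3,th); g=np.array(st(-23.3,0.8,56.0)); up=-R.as_matrix()[:,2]
delta(g,R)
E
```

```text
xyz [2.900e-02 1.000e-03 1.407e+00] a [-0.006  0.014 -0.015] | t 10.4 pos [578.   18.3 124.1] F [ 0.3 -0.8  0.9] op 0.99
```

Call:
drive_tool([
  {"x": 0.01,"y": 0,"z": 0.5,"ax": 0,"ay": 0,"az": 0,"hand": 85},
  {"x": 0.03,"y": 0,"z": 0.9,"ax": 0,"ay": 0,"az": 0,"hand": 85},
  {"x": 0.03,"y": 0,"z": 1.2,"ax": 0,"ay": 0,"az": 0,"hand": 85},
  {"x": 0.03,"y": 0,"z": 1.4,"ax": 0,"ay": 0,"az": 0,"hand": 85},
  {"x": 0.03,"y": 0,"z": 1.4,"ax": 0,"ay": 0,"az": 0,"hand": 80},
  {"x": 0.03,"y": 0,"z": 1.4,"ax": 0,"ay": 0,"az": 0,"hand": 72},
  {"x": 0.03,"y": 0,"z": 1.4,"ax": 0,"ay": 0,"az": 0,"hand": 50},
  {"x": 0.03,"y": 0,"z": 1.4,"ax": 0,"ay": 0,"az": 0,"hand": 50},
], grip_force=60)

```text
clock: 11.2
eef_pos: [573.9, 35.2, 57.1]
tcp_rot: [3.14, -0.237, 1.836]
contact_force: [-0.7, -0.2, 2.1]
opening: 0.684
grasp_force: 63.7
```

Call:
drive_tool([
  {"x": 0,"y": 0,"z": 0,"ax": 0,"ay": 0,"az": 0,"hand": 50},
  {"x": 0,"y": 0,"z": 0,"ax": 0,"ay": 0,"az": 0,"hand": 50},
])

```text
clock: 11.4
eef_pos: [573.9, 35.3, 56.9]
tcp_rot: [3.141, -0.237, 1.836]
contact_force: [-0.3, -0.2, 3.0]
opening: 0.683
grasp_force: 63.9
```

Call:
drive_tool([
  {"x": 0.02,"y": 0,"z": -0.1,"ax": 0,"ay": 0,"az": 0,"hand": 50},
  {"x": 0.06,"y": 0,"z": -0.25,"ax": 0,"ay": 0,"az": 0,"hand": 50},
  {"x": 0.12,"y": 0,"z": -0.5,"ax": 0,"ay": 0,"az": 0,"hand": 50},
  {"x": 0.21,"y": 0,"z": -0.87,"ax": 0,"ay": 0,"az": 0,"hand": 50},
  {"x": 0.33,"y": 0,"z": -1.36,"ax": 0,"ay": 0,"az": 0,"hand": 50},
  {"x": 0.47,"y": 0,"z": -1.94,"ax": 0,"ay": 0,"az": 0,"hand": 50},
  {"x": 0.47,"y": 0,"z": -1.94,"ax": 0,"ay": 0,"az": 0,"hand": 50},
], grip_force=90)

```text
clock: 12.1
eef_pos: [575.9, 35.3, 160.8]
tcp_rot: [3.135, -0.235, 1.837]
contact_force: [0.5, -0.3, -1.3]
opening: 0.674
grasp_force: 95.9
```

```bash
python3 - <<'E'
from h import *
import pickle
s=monitor.sense(); print(s['eef_pos'],s['opening'],s['grasp_force'],s['contact_force'])
c=imaging.camera_info('wrist'); pickle.dump(c,open('w9.pkl','wb'));w=save('wrist','w9'); save('scene','s9')
C=Ro.from_euler('xyz',s['tcp_rot'])
# expected insert top corners in tool frame: plate mid 15.5 behind TCP, -x end 20mm toward +tool x
P=np.array([(20,-30,-19.5),(20,30,-19.5),(-80,30,-19.5),(-80,-30,-19.5)]); print(proj('w',s['eef_pos']+C.apply(P),c).round(0).tolist())
g=w.astype(float).mean(2)
for x in (290,316,342): print(x,[int(v) for v in g[150:430:8,x]])
top=np.array([[485,208],[396,213]]) 
# tray center refine
for cam,uv in (('top',[(394,213),(487,202),(496,271),(405,282)]),('scene',[(88,358),(186,279),(253,334),(153,421)])):
    w_=ray(cam,uv,24)[:,:2]; print(cam,w_.mean(0).round(1),[np.linalg.norm(w_[i]-w_[i-1]).round(0) for i in range(4)])
E
```

```text
[575.85723055  35.30729917 160.83061978] 0.6736018724343882 95.88863253593445 [ 0.4810468  -0.30177545 -1.27058926]
[[236.0, 288.0], [399.0, 288.0], [382.0, 485.0], [252.0, 485.0]]
290 [177, 174, 176, 175, 175, 162, 58, 223, 52, 50, 47, 44, 46, 47, 49, 49, 49, 111, 145, 146, 146, 146, 146, 146, 146, 146, 146, 145, 148, 133, 139, 140, 139, 139, 47]
316 [80, 186, 186, 185, 185, 185, 184, 184, 183, 132, 130, 131, 109, 110, 52, 50, 56, 116, 166, 167, 142, 142, 142, 143, 142, 142, 143, 142, 124, 140, 139, 138, 164, 163, 73]
342 [194, 194, 192, 188, 188, 98, 98, 97, 96, 95, 96, 62, 61, 60, 51, 52, 52, 119, 168, 168, 144, 143, 143, 144, 144, 143, 143, 143, 145, 121, 163, 163, 163, 162, 48]
top [ 525.8 -312. ] [np.float64(168.0), np.float64(226.0), np.float64(167.0), np.float64(217.0)]
scene [ 534.9 -312.9] [np.float64(164.0), np.float64(210.0), np.float64(171.0), np.float64(205.0)]
```

```bash
cat >> h.py <<'E'
TR=tool(-82,0)
E
python3 - <<'E'
from h import *
delta([525,-282,130],TR)
E
```

```text
xyz [-5.833 -2.604 -0.852] a [-0.125 -2.259  1.193] | t 12.2 pos [573.8  35.3 157.2] F [ 0.3  0.8 -1.7] op 0.67
```

Call:
drive_tool([
  {"x": -0.4,"y": -0.15,"z": -0.15,"ax": 0,"ay": -0.3,"az": 0.1,"hand": 50},
  {"x": -1.1,"y": -0.5,"z": -0.35,"ax": 0,"ay": -0.7,"az": 0.3,"hand": 50},
  {"x": -1.9,"y": -0.85,"z": -0.5,"ax": -0.04,"ay": -1.1,"az": 0.5,"hand": 50},
  {"x": -2.7,"y": -1.2,"z": -0.65,"ax": -0.07,"ay": -1.5,"az": 0.7,"hand": 50},
  {"x": -3.5,"y": -1.55,"z": -0.75,"ax": -0.1,"ay": -1.9,"az": 0.9,"hand": 50},
  {"x": -4.3,"y": -1.9,"z": -0.85,"ax": -0.12,"ay": -2.2,"az": 1.1,"hand": 50},
  {"x": -5.0,"y": -2.25,"z": -0.85,"ax": -0.12,"ay": -2.26,"az": 1.19,"hand": 50},
  {"x": -5.5,"y": -2.46,"z": -0.85,"ax": -0.12,"ay": -2.26,"az": 1.19,"hand": 50},
])

```text
clock: 13.0
eef_pos: [525.4, -265.9, 131.1]
tcp_rot: [-3.137, -0.001, 1.71]
contact_force: [-0.1, -0.3, -0.1]
opening: 0.678
grasp_force: 96.0
```

Call:
drive_tool([
  {"x": -0.32,"y": 0,"z": 0,"ax": 0,"ay": 0,"az": 0,"hand": 50},
  {"x": -0.32,"y": 0,"z": 0,"ax": 0,"ay": 0,"az": 0,"hand": 50},
  {"x": -0.32,"y": 0,"z": 0,"ax": 0,"ay": 0,"az": 0,"hand": 50},
  {"x": -0.32,"y": 0,"z": 0,"ax": 0,"ay": 0,"az": 0,"hand": 50},
])

```text
clock: 13.4
eef_pos: [529.7, -279.1, 132.7]
tcp_rot: [-3.139, -0.001, 1.712]
contact_force: [-0.3, 0.1, 0.2]
opening: 0.674
grasp_force: 96.0
```

```bash
python3 - <<'E'
from h import *
delta([525,-282,16],TR); s=monitor.sense(); C=Ro.from_euler('xyz',s['tcp_rot'])
save('wrist','w10'); im=save('scene','s10')
for L in((20,-30),(20,30),(-80,30),(-80,-30)): print(proj('scene',s['eef_pos']+C.apply([L[0],L[1],-19.5])).round(0).tolist())
E
```

```text
xyz [-0.047 -0.095  2.333] a [-0.025 -0.009  0.011] | t 13.4 pos [ 529.7 -279.1  132.7] F [-0.3  0.1  0.2] op 0.67
[[168.0, 269.0]]
[[194.0, 290.0]]
[[139.0, 334.0]]
[[114.0, 310.0]]
```

Call:
drive_tool([
  {"x": -0.04,"y": -0.05,"z": 0.6,"ax": 0,"ay": 0,"az": 0,"hand": 50},
  {"x": -0.04,"y": -0.09,"z": 1.2,"ax": 0,"ay": 0,"az": 0,"hand": 50},
  {"x": -0.04,"y": -0.09,"z": 1.7,"ax": 0,"ay": 0,"az": 0,"hand": 50},
  {"x": -0.04,"y": -0.09,"z": 2.0,"ax": 0,"ay": 0,"az": 0,"hand": 50},
  {"x": -0.04,"y": -0.09,"z": 2.15,"ax": 0,"ay": 0,"az": 0,"hand": 50},
  {"x": -0.04,"y": -0.09,"z": 2.2,"ax": 0,"ay": 0,"az": 0,"hand": 50},
  {"x": -0.04,"y": -0.09,"z": 2.2,"ax": 0,"ay": 0,"az": 0,"hand": 50},
])

```text
clock: 14.2
eef_pos: [525.6, -282.9, 23.3]
tcp_rot: [-3.14, 0.0, 1.711]
contact_force: [-0.0, 0.2, -0.4]
opening: 0.673
grasp_force: 96.0
```

Call:
drive_tool([
  {"x": 0,"y": 0,"z": 0.03,"ax": 0,"ay": 0,"az": 0,"hand": 50},
  {"x": 0,"y": 0,"z": 0.06,"ax": 0,"ay": 0,"az": 0,"hand": 50},
  {"x": 0,"y": 0,"z": 0.09,"ax": 0,"ay": 0,"az": 0,"hand": 50},
  {"x": 0,"y": 0,"z": 0.09,"ax": 0,"ay": 0,"az": 0,"hand": 50},
])

```text
clock: 14.6
eef_pos: [525.0, -282.9, 18.3]
tcp_rot: [-3.139, -0.0, 1.711]
contact_force: [0.1, -1.2, -1.2]
opening: 0.672
grasp_force: 96.0
```

Call:
drive_tool([
  {"x": 0,"y": 0,"z": 0.02,"ax": 0,"ay": 0,"az": 0,"hand": 50},
  {"x": 0,"y": 0,"z": 0.04,"ax": 0,"ay": 0,"az": 0,"hand": 50},
  {"x": 0,"y": 0,"z": 0.05,"ax": 0,"ay": 0,"az": 0,"hand": 50},
  {"x": 0,"y": 0,"z": 0.05,"ax": 0,"ay": 0,"az": 0,"hand": 50},
])

```text
clock: 15.0
eef_pos: [525.0, -282.8, 15.6]
tcp_rot: [-3.139, -0.0, 1.711]
contact_force: [-0.0, 0.4, -1.1]
opening: 0.67
grasp_force: 96.0
```

Call:
drive_tool([
  {"x": 0,"y": 0,"z": 0.02,"ax": 0,"ay": 0,"az": 0,"hand": 50},
  {"x": 0,"y": 0,"z": 0.04,"ax": 0,"ay": 0,"az": 0,"hand": 50},
  {"x": 0,"y": 0,"z": 0.04,"ax": 0,"ay": 0,"az": 0,"hand": 50},
])

```text
clock: 15.3
eef_pos: [524.9, -282.7, 13.5]
tcp_rot: [-3.139, -0.001, 1.711]
contact_force: [-0.6, -0.0, -0.8]
opening: 0.672
grasp_force: 96.0
```

Call:
drive_tool([
  {"x": 0,"y": 0,"z": 0.02,"ax": 0,"ay": 0,"az": 0,"hand": 50},
  {"x": 0,"y": 0,"z": 0.04,"ax": 0,"ay": 0,"az": 0,"hand": 50},
  {"x": 0,"y": 0,"z": 0.04,"ax": 0,"ay": 0,"az": 0,"hand": 50},
])

```text
clock: 15.6
eef_pos: [524.9, -282.8, 11.6]
tcp_rot: [-3.139, -0.001, 1.711]
contact_force: [0.1, 0.1, -0.3]
opening: 0.672
grasp_force: 96.0
```

Call:
drive_tool([
  {"x": 0,"y": 0,"z": 0.02,"ax": 0,"ay": 0,"az": 0,"hand": 50},
  {"x": 0,"y": 0,"z": 0.04,"ax": 0,"ay": 0,"az": 0,"hand": 50},
  {"x": 0,"y": 0,"z": 0.04,"ax": 0,"ay": 0,"az": 0,"hand": 50},
])

```text
clock: 15.9
eef_pos: [524.9, -282.8, 9.5]
tcp_rot: [-3.139, -0.001, 1.711]
contact_force: [0.2, -0.2, -1.5]
opening: 0.67
grasp_force: 96.0
```

```bash
python3 - <<'E'
from h import *
w=save('wrist','w11'); 
for n in('w9','w10','w11'):
    g=cv2.imread(f'pics/{n}.png').astype(float).mean(2)
    for x in(290,330): print(n,x,[int(v) for v in g[262:322:3,x]],[int(v) for v in g[322:440:10,x]])
    print([int(v) for v in g[305,215:425:5]])
# project edge for different plate depths
s=monitor.sense(); C=Ro.from_euler('xyz',s['tcp_rot']); c=imaging.camera_info('wrist')
for h in(0,-6,-11.5,-17): print(h,proj('w',s['eef_pos']+C.apply([(20,-30,h),(20,-30,h-8),(20,30,h-8)]),c).round(0).tolist())
E
```

```text
w9 290 [49, 49, 47, 47, 50, 49, 111, 117, 111, 169, 148, 145, 146, 145, 145, 146, 146, 146, 146, 146] [146, 145, 146, 146, 145, 146, 133, 139, 139, 138, 47, 42]
w9 330 [57, 57, 56, 57, 57, 58, 109, 117, 113, 167, 169, 170, 169, 169, 169, 145, 144, 145, 144, 144] [144, 144, 144, 144, 143, 112, 135, 159, 158, 158, 49, 44]
[113, 110, 106, 106, 94, 141, 140, 141, 143, 143, 144, 143, 144, 147, 142, 146, 146, 145, 156, 168, 167, 168, 169, 170, 167, 143, 172, 173, 167, 166, 170, 170, 169, 168, 169, 169, 88, 99, 101, 135, 138, 137]
w10 290 [190, 191, 191, 190, 190, 190, 115, 102, 101, 125, 126, 126, 125, 125, 124, 124, 124, 124, 124, 124] [123, 123, 122, 122, 123, 123, 135, 178, 194, 194, 46, 44]
w10 330 [144, 144, 143, 143, 144, 144, 101, 98, 99, 122, 123, 122, 122, 122, 122, 122, 121, 121, 121, 121] [120, 121, 146, 121, 144, 112, 135, 136, 135, 134, 45, 42]
[194, 200, 83, 87, 86, 123, 122, 122, 124, 124, 124, 123, 124, 127, 122, 125, 125, 123, 122, 122, 120, 120, 121, 121, 119, 122, 121, 123, 120, 118, 121, 122, 121, 121, 121, 122, 67, 83, 83, 90, 103, 182]
w11 290 [129, 129, 129, 129, 128, 128, 107, 105, 104, 132, 131, 132, 132, 131, 131, 132, 132, 133, 132, 132] [132, 132, 132, 132, 132, 133, 145, 204, 205, 205, 54, 49]
w11 330 [129, 129, 128, 128, 129, 128, 102, 103, 104, 130, 130, 131, 130, 130, 130, 130, 130, 130, 129, 130] [130, 130, 138, 129, 155, 121, 146, 146, 145, 144, 51, 46]
[130, 129, 86, 87, 88, 129, 128, 128, 130, 129, 130, 130, 130, 133, 128, 132, 133, 131, 129, 128, 128, 128, 130, 130, 127, 130, 130, 133, 128, 126, 129, 130, 129, 129, 129, 129, 61, 87, 88, 130, 154, 153]
0 [[246.0, 269.0], [242.0, 276.0], [393.0, 276.0]]
-6 [[243.0, 274.0], [239.0, 282.0], [396.0, 282.0]]
-11.5 [[241.0, 280.0], [236.0, 288.0], [399.0, 288.0]]
-17 [[238.0, 285.0], [233.0, 295.0], [403.0, 295.0]]
```

Call:
drive_tool([
  {"x": 0,"y": 0,"z": 0.02,"ax": 0,"ay": 0,"az": 0,"hand": 50},
  {"x": 0,"y": 0,"z": 0.04,"ax": 0,"ay": 0,"az": 0,"hand": 50},
  {"x": 0,"y": 0,"z": 0.04,"ax": 0,"ay": 0,"az": 0,"hand": 50},
])

```text
clock: 16.25
eef_pos: [524.9, -282.8, 7.5]
tcp_rot: [-3.139, -0.001, 1.711]
contact_force: [-0.2, -0.0, -1.0]
opening: 0.67
grasp_force: 96.0
```

Call:
drive_tool([
  {"x": 0,"y": 0,"z": 0.02,"ax": 0,"ay": 0,"az": 0,"hand": 50},
  {"x": 0,"y": 0,"z": 0.04,"ax": 0,"ay": 0,"az": 0,"hand": 50},
  {"x": 0,"y": 0,"z": 0.04,"ax": 0,"ay": 0,"az": 0,"hand": 50},
])

```text
clock: 16.55
eef_pos: [524.9, -282.8, 5.5]
tcp_rot: [-3.139, -0.001, 1.711]
contact_force: [-0.1, -1.1, -1.0]
opening: 0.668
grasp_force: 96.0
```

Call:
drive_tool([
  {"x": 0,"y": 0,"z": 0.03,"ax": 0,"ay": 0,"az": 0,"hand": 50},
  {"x": 0,"y": 0,"z": 0.06,"ax": 0,"ay": 0,"az": 0,"hand": 50},
  {"x": 0,"y": 0,"z": 0.08,"ax": 0,"ay": 0,"az": 0,"hand": 50},
  {"x": 0,"y": 0,"z": 0.08,"ax": 0,"ay": 0,"az": 0,"hand": 50},
])

```text
clock: 16.95
eef_pos: [524.8, -282.8, 1.5]
tcp_rot: [-3.139, -0.001, 1.711]
contact_force: [-0.8, -0.5, -0.9]
opening: 0.677
grasp_force: 96.0
```

Call:
drive_tool([
  {"x": 0,"y": 0,"z": 0.02,"ax": 0,"ay": 0,"az": 0,"hand": 50},
  {"x": 0,"y": 0,"z": 0.04,"ax": 0,"ay": 0,"az": 0,"hand": 50},
  {"x": 0,"y": 0,"z": 0.04,"ax": 0,"ay": 0,"az": 0,"hand": 50},
])

```text
clock: 17.25
eef_pos: [525.0, -282.9, -0.2]
tcp_rot: [-3.139, -0.0, 1.711]
contact_force: [-0.4, 0.7, 0.1]
opening: 0.673
grasp_force: 97.2
```

Call:
drive_tool([
  {"x": 0,"y": 0,"z": 0.02,"ax": 0,"ay": 0,"az": 0,"hand": 50},
  {"x": 0,"y": 0,"z": 0.03,"ax": 0,"ay": 0,"az": 0,"hand": 50},
  {"x": 0,"y": 0,"z": 0.03,"ax": 0,"ay": 0,"az": 0,"hand": 50},
])

```text
clock: 17.55
eef_pos: [525.1, -282.9, -0.3]
tcp_rot: [-3.14, -0.0, 1.711]
contact_force: [-5.2, 3.2, 17.2]
opening: 0.675
grasp_force: 107.2
```

Call:
drive_tool([
  {"x": 0,"y": 0,"z": -0.03,"ax": 0,"ay": 0,"az": 0,"hand": 50},
  {"x": 0,"y": 0,"z": -0.04,"ax": 0,"ay": 0,"az": 0,"hand": 50},
  {"x": 0,"y": 0,"z": -0.04,"ax": 0,"ay": 0,"az": 0,"hand": 60},
  {"x": 0,"y": 0,"z": -0.04,"ax": 0,"ay": 0,"az": 0,"hand": 66},
  {"x": 0,"y": 0,"z": -0.04,"ax": 0,"ay": 0,"az": 0,"hand": 72},
  {"x": 0,"y": 0,"z": -0.04,"ax": 0,"ay": 0,"az": 0,"hand": 76},
  {"x": 0,"y": 0,"z": -0.04,"ax": 0,"ay": 0,"az": 0,"hand": 76},
])

```text
clock: 18.25
eef_pos: [525.0, -282.9, 0.1]
tcp_rot: [-3.139, -0.0, 1.711]
contact_force: [0.6, 1.1, -1.2]
opening: 0.89
grasp_force: 0.0
```

Call:
drive_tool([
  {"x": 0,"y": 0,"z": -0.3,"ax": 0,"ay": 0,"az": 0,"hand": 76},
  {"x": 0,"y": 0,"z": -0.9,"ax": 0,"ay": 0,"az": 0,"hand": 76},
  {"x": 0,"y": 0,"z": -1.7,"ax": 0,"ay": 0,"az": 0,"hand": 76},
  {"x": -1,"y": 0,"z": -2.6,"ax": 0,"ay": 0,"az": 0,"hand": 76},
  {"x": -2.0,"y": 0,"z": -3.4,"ax": 0,"ay": 0,"az": 0,"hand": 76},
  {"x": -2.6,"y": 0,"z": -3.8,"ax": 0,"ay": 0,"az": 0,"hand": 76},
  {"x": -2.6,"y": 0,"z": -3.8,"ax": 0,"ay": 0,"az": 0,"hand": 76},
  {"x": -2.6,"y": 0,"z": -3.8,"ax": 0,"ay": 0,"az": 0,"hand": 76},
])

```text
clock: 19.05
eef_pos: [544.5, -414.3, 193.5]
tcp_rot: [3.14, 0.004, 1.709]
contact_force: [0.1, 0.8, 0.8]
opening: 0.892
grasp_force: 0.0
```

```bash
python3 - <<'E'
from h import *
delta([525,-282,130],TR)
c=imaging.camera_info('wrist'); w=save('wrist','w12'); im=save('scene','s12')
print('tray rim pred',proj('w',ray('top',[(394,213),(487,202),(496,271),(405,282)],24),c).round(0).tolist())
P=np.array([525,-282.,0])+Ro.from_euler('z',-82,degrees=True).apply([(-20,-30,12),(-20,30,12),(80,30,12),(80,-30,12)])
print('insert pred',proj('w',P,c).round(0).tolist(),proj('scene',P).round(0).tolist())
for n,a in(('w12',cv2.cvtColor(w,cv2.COLOR_RGB2GRAY)),('s12',cv2.cvtColor(im,cv2.COLOR_RGB2GRAY))):
    q=(proj('w',P,c) if n=='w12' else proj('scene',P)); m=q.mean(0)
    d=q-m
    for k in range(4):
        e=(d[k]+d[(k+1)%4])/2; pts=[m+e*f for f in np.arange(.6,1.5,.04)]; print(n,k,round(float(np.linalg.norm(e)),1),[int(cv2.getRectSubPix(a.astype(np.float32),(1,1),tuple(map(float,p)))[0,0]) for p in pts])
# bystanders: diff vs start in scene
E
```

```text
xyz [ 2.68  -0.023  1.261] a [ 0.011  0.034 -0.016] | t 19.05 pos [ 544.5 -414.3  193.5] F [0.1 0.8 0.8] op 0.89
tray rim pred [[425.0, -62.0], [404.0, 231.0], [216.0, 221.0], [199.0, -61.0]]
insert pred [[278.0, 29.0], [353.0, 29.0], [350.0, 155.0], [281.0, 155.0]] [[183.0, 316.0], [206.0, 337.0], [159.0, 377.0], [136.0, 355.0]]
w12 0 63.1 [182, 183, 183, 183, 182, 182, 182, 182, 181, 182, 178, 181, 181, 182, 149, 131, 131, 131, 131, 130, 130, 130, 130]
w12 1 36.0 [182, 184, 184, 184, 184, 184, 184, 184, 185, 147, 176, 184, 184, 184, 184, 184, 183, 183, 183, 183, 184, 183, 183]
w12 2 63.1 [184, 185, 184, 184, 184, 184, 184, 184, 184, 183, 180, 172, 136, 134, 134, 134, 134, 133, 133, 127, 124, 128, 128]
w12 3 36.0 [173, 180, 184, 184, 183, 184, 184, 184, 183, 184, 184, 158, 181, 183, 183, 183, 183, 183, 183, 183, 183, 183, 183]
s12 0 30.6 [190, 190, 190, 189, 190, 190, 190, 190, 190, 177, 168, 139, 111, 112, 112, 112, 111, 112, 112, 112, 111, 112, 111]
s12 1 15.6 [159, 173, 185, 192, 192, 192, 192, 192, 191, 191, 175, 127, 87, 84, 93, 119, 152, 180, 188, 190, 190, 191, 190]
s12 2 30.6 [191, 191, 191, 190, 190, 190, 190, 190, 190, 189, 177, 120, 108, 110, 110, 110, 110, 110, 110, 106, 94, 86, 86]
s12 3 15.6 [172, 184, 191, 191, 190, 189, 189, 188, 183, 176, 181, 188, 189, 189, 189, 189, 189, 189, 187, 167, 142, 124, 113]
```

```bash
python3 - <<'E'
from h import *
z=cv2.imread('pics/scene0.png',0).astype(np.float32); b=cv2.imread('pics/s12.png',0).astype(np.float32)
for n,(x,y) in dict(jar=(482,187),joy=(470,258),cap=(215,252),cap2=(273,378),joy2=(243,462),insert=(333,250)).items():
    t=z[y-16:y+16,x-16:x+16]; r_=cv2.matchTemplate(b[max(0,y-26):y+26,x-26:x+26],t,cv2.TM_CCOEFF_NORMED); _,v,_,l=cv2.minMaxLoc(r_); print(n,round(v,3),l)
E
```

```text
jar 1.0 (10, 10)
joy 1.0 (10, 10)
cap 0.965 (10, 10)
cap2 1.0 (10, 10)
joy2 1.0 (10, 10)
insert 0.178 (18, 15)
```

The insert lies flat in the tray and is gone from the stage. The bystanders are unmoved, and the gripper is clear and touching nothing.

```bash
python3 -c "
from h import *
print(r.sign_off())"
```

```text
the job is handed in; nothing more can be done
None
```

The insert was levered loose with the pry bar, taken out and laid flat in the tray. The joystick, jar and both caps are where they were, and the job was handed in at about 19 s; no verdict came back.

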